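# Hook the tongued cover into a gear housing and swing it shut

## Robot

A 6-joint arm with a two-finger parallel gripper is mounted at the origin on the work surface. World frame = base frame: x ahead of the robot, y to its left, z up, the work surface at z = 0. Lengths are in m, angles in rad, forces in N, time in s.
With the tool pointing down it reaches from about 0.325 to 0.775 m from the base axis. Payload 5.5 kg.
Tool frame: the origin (TCP) lies midway between the tips of the shut fingers; the grasp point (between the pads) lies 19 mm behind it; z points along the fingers, y is the direction in which the jaws open and shut (so a half turn about z gives the same grasp; the last joint's range is limited). The gripper opens to 85 mm and grips with 20 to 120 N. Pads are 22 mm wide; open, the fingers measure 114 mm over their backs; the gripper's body (76 mm by 85 mm) begins 54 mm behind the grasp point. The pads swing forward as they close: fully open they stand 13 mm farther back than shut.
Start: joints at [-1.157, 0.091, 1.231, -0, 1.82, -0.057], TCP at [0.272, -0.535, 0.231] pointing down, gripper open.
Joint ranges: [-2.87, 2.87], [-0.86, 2.18], [0.17, 2.46], [-1.51, 4.65], [0.06, 2.69], [-2.65, 2.65]. Speed limits (rad/s): [2.57, 2.57, 3.01, 3.14, 3.14, 3.14].

## Interface

Orientations are given as a rotation vector (axis times angle).
In Python, from bench import * gives the robot as it stands. The module is installed in compiled form; this text tells all that it offers.
- The arm moves only by the shell command python3 -m creep 'ROWS' [OPENING] [FORCE]. ROWS is JSON, a list of rows, each an object with "dp": the shift along the tool's x, y, z in m, a list of three; "spin": the turn about the tool's z in rad. In form: [{"dp": [tx, ty, tz], "spin": spin}, ...]. A call has 1 to 20 rows; each row is the pose to reach, as a shift and turn from the pose commanded when the call began, along the tool's axes at that moment; what a row does not reach only later rows make up. A row lasts 1/10 s, in which the tool goes at most 50 mm and 8.59 degrees, less where a joint would pass 70% of its speed; a pose out of reach is approached as far as the arm can. A call with a gripper value outside its range is refused whole. OPENING is the opening, from 0 (shut) to 1 (fully open), set as the call begins (- or left out, the last holds). The fingers move at their own pace and stop on an object; FORCE is the grip in N (left out, the last holds). Time passes only in rows, so rows that repeat a pose let the fingers close. It gives the time, the measured TCP pose, the force and the opening at its end, in the units of the state.
- get_obs(): the state, without advancing time (a new reading comes with each control period).
- camera(name): name is "scene" or "top"; returns a dict with "color" (384x512x3 uint8, red, green, blue), "intrinsics" (3x3 intrinsics, pixels), "pose" (4x4, takes a point from camera to world coordinates). Camera axes: x right, y up, looking along -z (the intrinsics and any distortion apply to the point x, -y, -z); pixel columns grow to the right and rows downward; lengths in m; the calibration is good to about 2 mm. A picture is of the moment at which its call begins. There is no depth.
- close_job(): hands the job in, once; it reports no verdict.
The state is a dict: "time": time; "qpos": joint angles; "joint_vel": joint speeds; "tau": joint torques, N m; "tool_pos": TCP position; "tcp_rot": TCP orientation; "ft_force": force on the tool from outside, world axes, zero at the start; "wrist_torque": the same for the moment, N m; "grip_width": opening from 0.0 (shut) to 1.0 (fully open).
Only numpy, scipy, OpenCV 4.12 (cv2) and the standard library are available. Lean on these libraries where they do the work, as an engineer would, in place of code of your own. Each camera call takes 0.05 s, during which the arm holds its last target.

## Task

Close the open gear housing with the cover that has a tongue: lift it by its rib, tilt it tongue down, hook the tongue under the housing's ledge, then swing the cover down until it lies flat in the recess. Keep hold of it until it is down, then let go. Leave the plain cover without a tongue where it lies.

Things in the scene. Friction and masses are not known exactly. Their poses are not given: they have to be found in the camera images.
- housing: Black cast gear housing, fixed, 172 (x) x 124 (y) x 67 mm. Origin: on the bench under the recess; z up. Bright seat 40 mm up, holed at x -25..40, y +-28. Recess x -88..60, y +-50. Side walls rise 8 mm over the seat, far wall (x 60..72) 22 mm. Feet to y +-78. Seated, the cover has this frame's yaw, its origin 40 mm above this origin; play 8 mm to -x, 10 mm to +x and +-y.
- ledge (a point): Middle of the ledge's lower edge on the housing: x -60, y 0, z 60 mm in its frame, same axes. The ledge is a flat roof 7 mm thick over x -88..-60, 20 mm above the seat, at the end turned roughly to the robot; the pocket below is open to +x and 100 mm wide, its end wall at x -88. Ledge edge to far wall is 120 mm: the cover (130 mm with tongue) cannot go in flat.
- cover: Right cover: loose dark grey metal plate 100 (x) x 80 (y) x 8 mm, about 0.28 kg, flat on the bench. Origin: centre of the plate's underside; z up. Tongue at the -x end (roughly towards the robot): x -50..-80, 50 mm wide, 5 mm thick, level with the underside. Grip rib upright at the centre: 60 mm along x, 12 mm thick in y, from 8 to 52 mm above the underside; pinch it across y.
- plain_cover: Wrong cover: loose dark grey metal plate 100 (x) x 80 (y) x 8 mm with the same rib but no tongue, flat on the bench. Origin: centre of its underside. To be left alone.

How it is judged:
By the outcome, as a careful person would: the job done as asked, in the order asked, and still so for the second after the job is handed in, with the robot touching nothing.
It also fails if it takes over 40 s, if anything falls off the work surface, if the arm or the gripper's body presses on something with over 40 N, if the wrist force passes 120 N, or if a joint passes its speed limit or range.

## Working session

There is one attempt and no reset: what is moved stays moved. The work goes in short steps, Python scripts to look and compute and a shell command to move; the robot and the scene stay as the last step left them, time stands still between calls to the robot, and variables do not carry over. Pictures are saved under pics/ and viewed, and the job is handed in when it is done.

```bash
mkdir -p pics
cat > h.py <<'E'
from bench import *
import numpy as np, cv2
from scipy.spatial.transform import Rotation as R
def snap(n,f):
    c=camera(n); cv2.imwrite('pics/'+f+'.png',c['color'][:,:,::-1]); np.savez('pics/'+f+'.npz',**c); return c
def ray(c,u,v,z):
    K=c['intrinsics'];P=c['pose'];d=np.linalg.inv(K)@[u,v,1];d=P[:3,:3]@[d[0],-d[1],-d[2]];o=P[:3,3]
    return o+d*(z-o[2])/d[2]
def proj(c,p):
    q=np.linalg.inv(c['pose'])@[*p,1]; q=c['intrinsics']@[q[0],-q[1],-q[2]]; return q[:2]/q[2]
def crop(f,u0,v0,u1,v1,s,o):
    im=cv2.imread('pics/'+f+'.png')[v0:v1,u0:u1]; cv2.imwrite('pics/'+o+'.png',cv2.resize(im,None,fx=s,fy=s,interpolation=cv2.INTER_CUBIC))
E
python3 - <<'E'
from h import *
for n in('scene','top'):
    c=snap(n,n+'0');print({k:(v.round(3).tolist()) for k,v in c.items() if k!='color'}, c.keys())
o=get_obs();print(o)
E
```

```text
{'intrinsics': [[480.585, 0.0, 255.666], [0.0, 480.585, 194.434], [0.0, 0.0, 1.0]], 'pose': [[-0.478, -0.663, 0.576, 1.174], [0.878, -0.359, 0.316, 0.373], [-0.003, 0.657, 0.754, 0.944], [0.0, 0.0, 0.0, 1.0]]} dict_keys(['color', 'intrinsics', 'pose'])
{'intrinsics': [[429.652, 0.0, 249.501], [0.0, 429.652, 182.713], [0.0, 0.0, 1.0]], 'pose': [[-0.017, 0.991, -0.136, 0.352], [-1.0, -0.015, 0.017, 0.002], [0.015, 0.136, 0.991, 1.104], [0.0, 0.0, 0.0, 1.0]]} dict_keys(['color', 'intrinsics', 'pose'])
{'time': 0.1, 'qpos': array([-1.15665503e+00,  9.17783007e-02,  1.23180629e+00, -2.63102109e-05,
        1.81976953e+00, -5.67186768e-02]), 'joint_vel': array([ 0.00152817, -0.00247441, -0.00379445, -0.00031407,  0.00017377,
       -0.00080319]), 'tau': array([ 3.80641257e-03, -4.60218179e+01, -4.19218075e+01, -1.88961013e-05,
        1.06409981e-02, -6.71571087e-06]), 'tool_pos': array([ 0.27206953, -0.53448295,  0.23024402]), 'tcp_rot': array([-3.05325023e+00, -7.32398312e-01,  5.30982466e-04]), 'ft_force': array([-0.34389698,  0.1738409 ,  0.33268611]), 'wrist_torque': array([-0.02157986, -0.01132016,  0.02052344]), 'grip_width': 1.0009728460439244}
```

View pics/scene0.png

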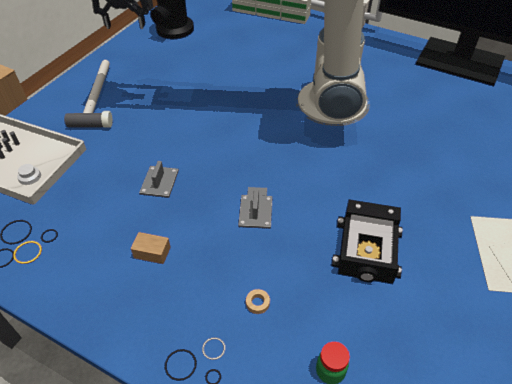

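View pics/top0.png

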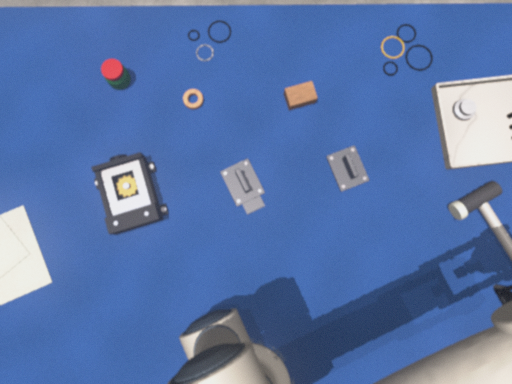

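The right cover, with its tongue, is at top (243,185). The plain one is at (348,168) and the housing at (127,193). I'll zoom in for corners.

Run:
```python
from h import *
crop('top0',200,140,290,230,8,'tc'); crop('top0',80,140,180,240,7,'th'); crop('scene0',225,175,295,245,8,'sc');crop('scene0',325,190,415,290,6,'sh')
```

```text
(no output)
```

View pics/tc.png

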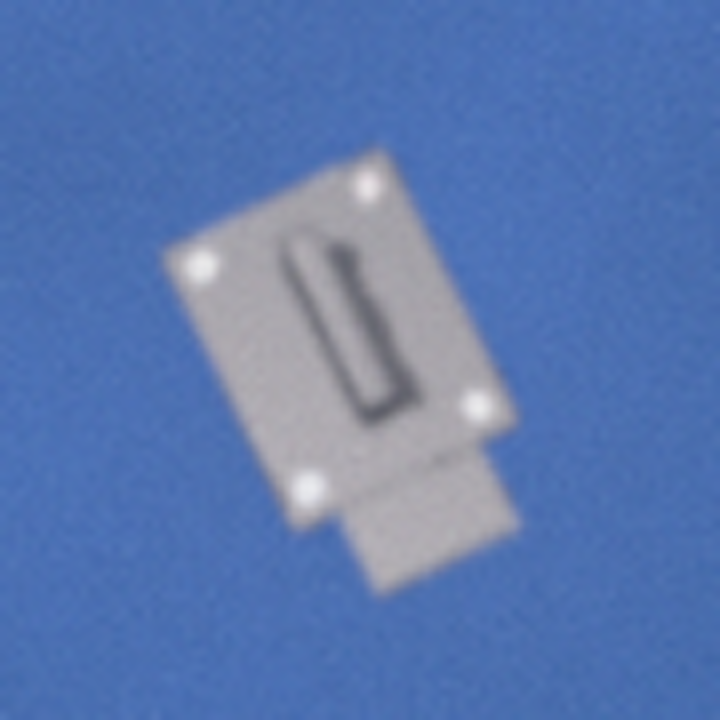

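View pics/th.png

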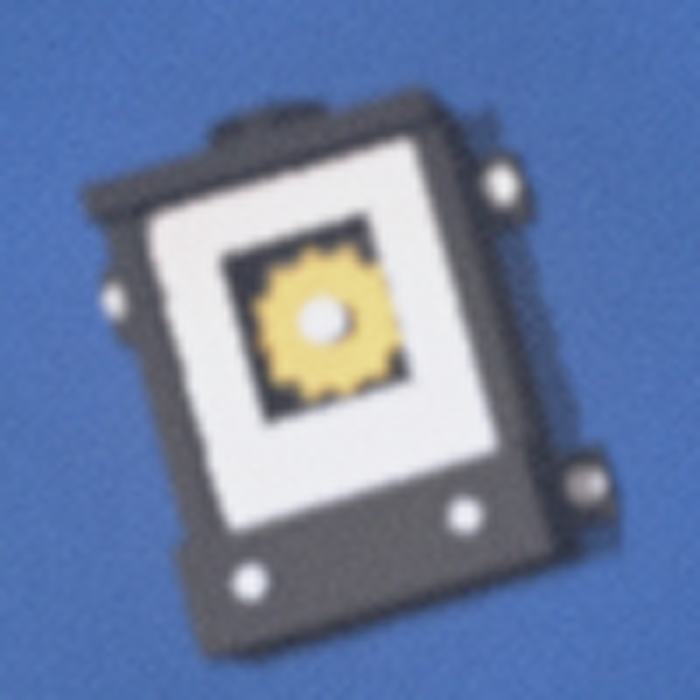

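View pics/sh.png

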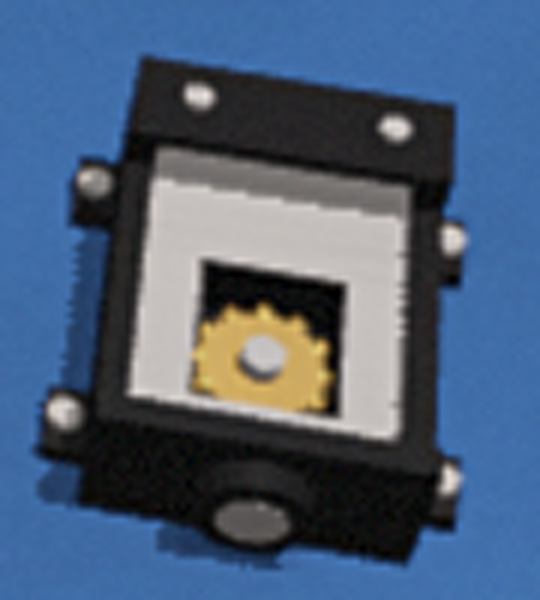

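View pics/sc.png

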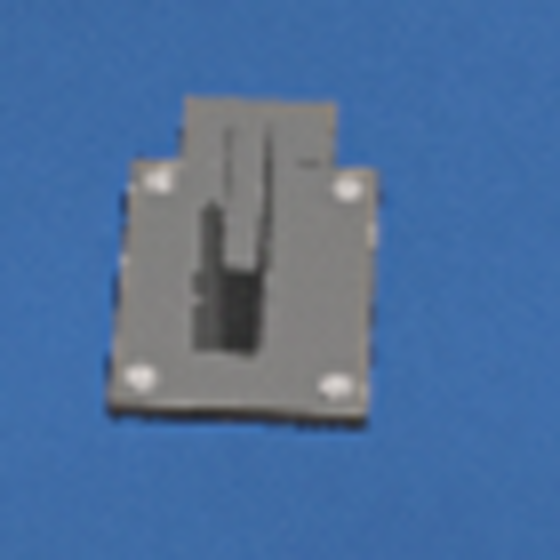

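```bash
cat > fit.py <<'E'
from h import *
from scipy.optimize import least_squares
def fit(obs,x0):
    def res(p):
        r=[]
        for c,s,o,L in obs:
            for (X,Y,Z),(a,b) in L:
                w=[p[0]+np.cos(p[2])*X-np.sin(p[2])*Y,p[1]+np.sin(p[2])*X+np.cos(p[2])*Y,Z]
                r+=list(proj(c,w)-(np.array(o)+(np.array([a,b])+.5)/s-.5))
        return np.array(r)
    q=least_squares(res,x0,loss='soft_l1');print(q.x.round(4),np.degrees(q.x[2]).round(2));print(res(q.x).reshape(-1,2).round(1).tolist());return q.x
E
python3 - <<'E'
from fit import *
t=dict(np.load('pics/top0.npz'));s=dict(np.load('pics/scene0.npz'))
m=.001
S=lambda L:[((a*m,b*m,z*m),p) for (a,b,z),p in L]
ct=S([((50,-40,8),(383,150)),((-50,-40,8),(518,425)),((-50,40,8),(297,528)),((50,40,8),(165,255)),((-80,25,5),(380,595)),((-80,-25,5),(520,525))])
cs=S([((-80,-25,5),(185,95)),((-80,25,5),(337,102)),((50,-40,8),(110,405)),((50,40,8),(366,415)),((-50,-40,8),(132,160)),((-50,40,8),(378,170))])
fit([(t,8,(200,140),ct)],[.35,0,0]);fit([(s,8,(225,175),cs)],[.35,0,0]);fit([(t,8,(200,140),ct),(s,8,(225,175),cs)],[.35,0,0])
ht=S([((40,28,40),(222,258)),((40,-28,40),(365,213)),((-25,-28,40),(410,378)),((-25,28,40),(268,422)),((60,50,40),(150,215)),((60,-50,40),(415,140)),((-60,50,67),(230,530)),((-60,-50,67),(498,448))])
hs=S([((-25,28,40),(345,285)),((-25,-28,40),(203,262)),((-88,-62,67),(143,58)),((-88,62,67),(453,105))])
fit([(t,7,(80,140),ht)],[.35,0.3,0]);fit([(s,6,(325,190),hs)],[.35,.3,0]);fit([(t,7,(80,140),ht),(s,6,(325,190),hs)],[.35,.3,0])
E
```

```text
[0.5052 0.0021 0.4377] 25.08
[[0.2, -0.4], [0.4, -0.3], [-0.1, 0.4], [-0.4, -0.2], [-0.0, 0.1], [-0.0, 0.3]]
[0.5052 0.0054 0.4432] 25.39
[[-0.1, 0.3], [-0.1, 0.2], [-0.4, -0.1], [0.3, 0.1], [-0.0, -0.2], [0.2, -0.2]]
[0.505  0.0037 0.4407] 25.25
[[-0.5, -0.3], [-0.2, -0.3], [-0.6, 0.5], [-1.1, -0.1], [-0.6, 0.2], [-0.6, 0.3], [-0.5, 0.0], [-0.5, -0.1], [-1.0, -0.4], [-0.3, -0.2], [-0.5, -0.5], [-0.3, -0.5]]
[0.4904 0.2899 0.2976] 17.05
[[-0.2, -0.6], [1.1, -0.9], [1.9, 0.1], [0.3, 0.7], [-0.6, 0.7], [0.2, -0.7], [-2.4, 0.9], [-0.5, -0.2]]
[0.4859 0.2938 0.2895] 16.59
[[0.5, -1.8], [-0.2, -2.0], [-0.9, 2.1], [0.4, 2.5]]
[0.49   0.2919 0.2735] 15.67
[[-0.7, -0.8], [0.7, -0.6], [0.9, 0.6], [-0.8, 0.7], [-1.0, 0.3], [0.1, -0.2], [-4.0, 0.8], [-1.8, 0.6], [-0.7, -0.7], [-1.4, -1.2], [-1.7, 2.7], [-0.3, 3.8]]
```

```bash
cat > hf.py <<'E'
from fit import *
t=dict(np.load('pics/top0.npz'));s=dict(np.load('pics/scene0.npz'))
m=.001
S=lambda L:[((a*m,b*m,z*m),p) for (a,b,z),p in L]
ht=S([((40,28,40),(222,258)),((40,-28,40),(365,213)),((-25,-28,40),(410,378)),((-25,28,40),(268,422)),((60,50,40),(150,215)),((-88,62,67),(210,655)),((-60,62,67),(180,548)),((-88,-62,67),(553,552))])
hs=S([((-25,28,40),(345,285)),((-25,-28,40),(203,262)),((-88,-62,67),(143,58)),((-88,62,67),(453,105)),((60,50,40),(400,440)),((60,-50,40),(130,397))])
fit([(t,7,(80,140),ht)],[.35,0.3,0]);fit([(s,6,(325,190),hs)],[.35,.3,0]);p=fit([(t,7,(80,140),ht),(s,6,(325,190),hs)],[.35,.3,0])
for c,f,(u0,v0,u1,v1),k in((t,'top0',(80,140,180,240),7),(s,'scene0',(325,190,415,290),6)):
    im=cv2.imread('pics/'+f+'.png')[v0:v1,u0:u1];im=cv2.resize(im,None,fx=k,fy=k,interpolation=cv2.INTER_CUBIC)
    for X0,X1,Y,z,col in((-25,40,28,40,(0,0,255)),(-88,-60,62,67,(0,255,0)),(-60,60,50,40,(255,0,255)),(60,72,62,62,(255,255,0))):
        P=[proj(c,[p[0]+(np.cos(p[2])*X-np.sin(p[2])*y)*m,p[1]+(np.sin(p[2])*X+np.cos(p[2])*y)*m,z*m]) for X,y in((X0,Y),(X1,Y),(X1,-Y),(X0,-Y))]
        cv2.polylines(im,[(((np.array(P)-(u0,v0))+.5)*k-.5).round().astype(int)],True,col,1)
    cv2.imwrite('pics/ov_'+f+'.png',im)
E
python3 hf.py
```

```text
[0.489  0.2898 0.2937] 16.83
[[-0.1, -0.1], [1.2, -0.4], [1.9, 0.7], [0.3, 1.2], [-0.5, 1.1], [-1.4, -3.7], [-0.2, 0.4], [-0.4, -4.8]]
[0.479  0.2917 0.2907] 16.66
[[0.6, -4.3], [-0.0, -4.4], [-0.7, -0.1], [0.4, 0.2], [0.1, 1.9], [-0.4, 1.3]]
[0.4861 0.2916 0.2854] 16.35
[[-0.8, 1.0], [0.6, 0.8], [1.1, 2.0], [-0.6, 2.4], [-1.1, 2.1], [-2.6, -2.6], [-1.3, 1.5], [-1.4, -3.3], [-0.4, -2.1], [-1.1, -2.3], [-1.6, 1.7], [-0.4, 2.3], [-1.1, 4.3], [-1.7, 3.4]]
```

View pics/ov_top0.png

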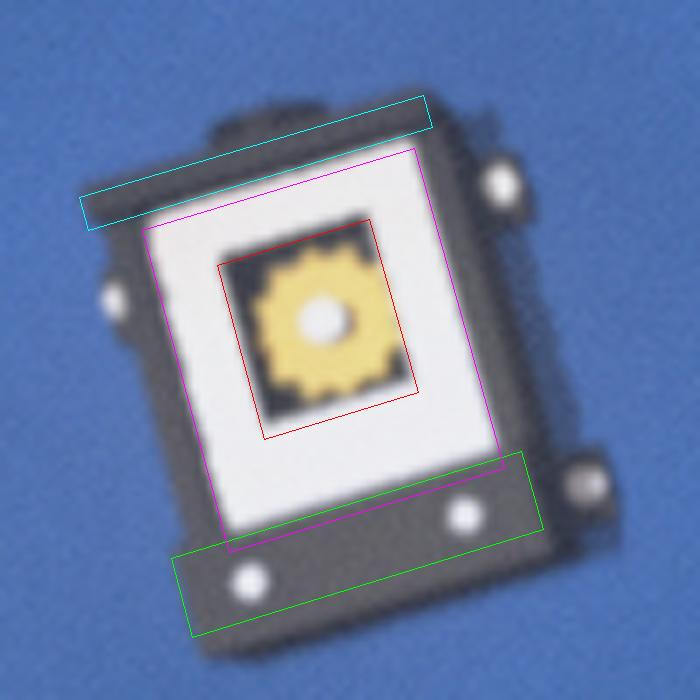

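View pics/ov_scene0.png

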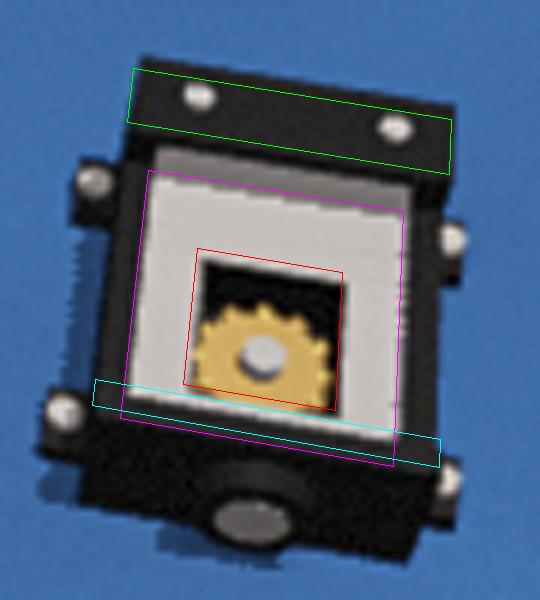

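```bash
sed -i 's/(-88,62,67)/(-100,62,67)/g;s/(-88,-62,67)/(-100,-62,67)/g;s/((60,50,40),(400,440)),((60,-50,40),(130,397))/((60,50,62),(400,440)),((60,-50,62),(130,397))/;s/(-88,-60,62,67/(-100,-60,62,67/' hf.py; python3 hf.py
```

```text
[0.4903 0.2905 0.2878] 16.49
[[-0.3, -0.7], [1.0, -0.8], [1.6, 0.3], [-0.1, 0.7], [-0.7, 0.5], [-0.7, 0.5], [-0.7, -0.3], [0.5, -0.4]]
[0.4908 0.2942 0.2794] 16.01
[[0.0, -0.2], [-0.7, -0.6], [-0.6, -0.4], [0.4, 0.4], [1.3, 1.0], [-0.2, -0.2]]
[0.4905 0.2924 0.2845] 16.3
[[-1.0, -0.8], [0.3, -0.9], [0.8, 0.3], [-0.9, 0.6], [-1.4, 0.4], [-1.6, 0.4], [-1.6, -0.4], [-0.4, -0.3], [-0.7, -0.6], [-1.4, -0.9], [-1.5, -0.6], [-0.5, -0.1], [0.7, 0.5], [-0.8, -0.5]]
```

View pics/ov_top0.png

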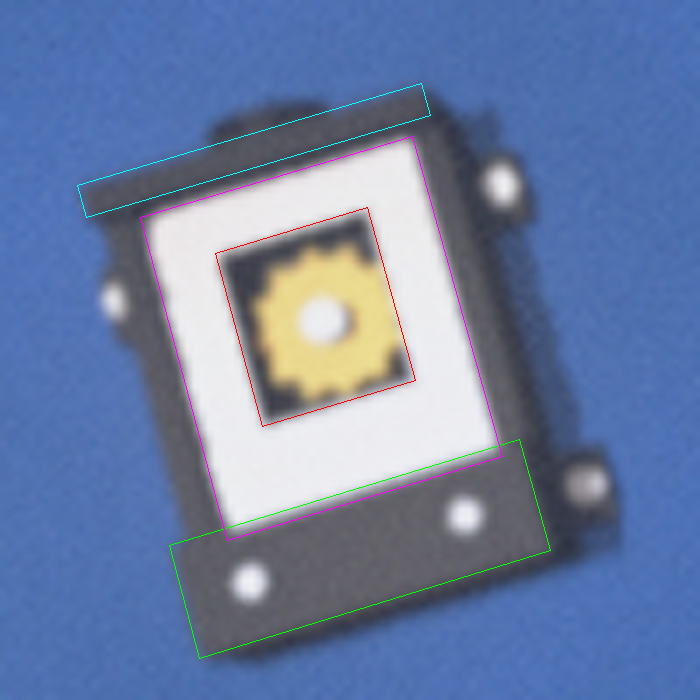

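View pics/ov_scene0.png

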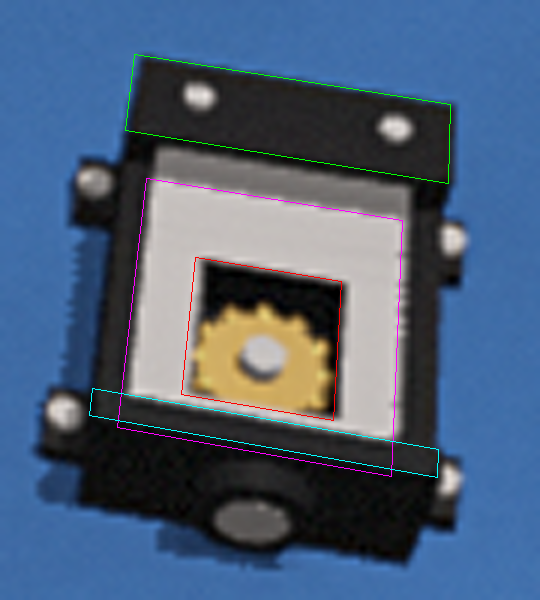

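```bash
cat > go.py <<'E'
from h import *
import sys
# target TCP world, yaw of desired tool-y axis line (deg)
def go(p,yd):
    o=get_obs();M=R.from_rotvec(o['tcp_rot']).as_matrix()
    y=M[:,1];cur=np.degrees(np.arctan2(y[1],y[0]));d=(yd-cur+90)%180-90
    print('t',o['time'],'tcp',o['tool_pos'].round(4),'ytool yaw',cur.round(2),'z',M[:,2].round(4),'f',o['ft_force'].round(1),'g',round(o['grip_width'],3),'q',o['qpos'].round(3))
    print('dp',(M.T@(np.array(p)-o['tool_pos'])).round(4),'spin',np.radians(-d).round(4),'alt',np.radians(-d+(180 if d>0 else -180)).round(4))
def loc(o,yaw,X,Y=0):
    a=np.radians(yaw);return [o[0]+np.cos(a)*X-np.sin(a)*Y,o[1]+np.sin(a)*X+np.cos(a)*Y]
E
python3 - <<'E'
from go import *
p=loc((.505,.0037),25.2,.016);print(p);go(p+[.12],115.2)
E
```

```text
[np.float64(0.5194772328394563), np.float64(0.010512468665041163)]
t 0.1 tcp [ 0.2721 -0.5345  0.2302] ytool yaw -63.02 z [-7.0e-04  1.6e-03 -1.0e+00] f [-0.3  0.2  0.3] g 1.001 q [-1.157  0.092  1.232 -0.     1.82  -0.057]
dp [ 0.4677 -0.3733  0.1109] spin 0.031 alt -3.1106
```

```bash
python3 -m creep '[{"dp":[0.468,-0.373,0.09],"spin":0.031},{"dp":[0.468,-0.373,0.09],"spin":0.031},{"dp":[0.468,-0.373,0.09],"spin":0.031},{"dp":[0.468,-0.373,0.09],"spin":0.031},{"dp":[0.468,-0.373,0.09],"spin":0.031},{"dp":[0.468,-0.373,0.09],"spin":0.031},{"dp":[0.468,-0.373,0.11],"spin":0.031},{"dp":[0.468,-0.373,0.11],"spin":0.031},{"dp":[0.468,-0.373,0.11],"spin":0.031},{"dp":[0.468,-0.373,0.11],"spin":0.031},{"dp":[0.468,-0.373,0.11],"spin":0.031},{"dp":[0.468,-0.373,0.11],"spin":0.031},{"dp":[0.468,-0.373,0.11],"spin":0.031},{"dp":[0.468,-0.373,0.11],"spin":0.031},{"dp":[0.468,-0.373,0.11],"spin":0.031},{"dp":[0.468,-0.373,0.11],"spin":0.031}]' 0.6 20
python3 - <<'E'
from go import *
p=loc((.505,.0037),25.2,.016);go(p+[.02],115.2)
E
```

```text
time: 1.7
tool_pos: [0.5199, 0.0085, 0.1218]
tcp_rot: [3.066, 0.682, 0.001]
ft_force: [0.6, -0.2, -0.6]
grip_width: 0.601
t 1.7 tcp [0.5199 0.0085 0.1218] ytool yaw -64.91 z [ 7.e-04 -5.e-04 -1.e+00] f [ 0.6 -0.2 -0.6] g 0.601 q [-0.049 -0.12   1.633 -0.     1.628  1.084]
dp [ 0.0004 -0.0021  0.1018] spin -0.002 alt 3.1396
```

```bash
python3 -m creep '[{"dp":[0,0,0.04],"spin":0},{"dp":[0,0,0.08],"spin":0},{"dp":[0,0,0.095],"spin":0},{"dp":[0,0,0.101],"spin":0},{"dp":[0,0,0.101],"spin":0}]' 0.6 20
python3 - <<'E'
from go import *
p=loc((.505,.0037),25.2,.016);go(p+[.02],115.2)
snap('top','top1');snap('scene','scene1');crop('top1',200,110,300,210,6,'t1');crop('scene1',200,130,320,250,6,'s1')
E
```

```text
time: 2.2
tool_pos: [0.5202, 0.0093, 0.0209]
tcp_rot: [3.066, 0.684, 0.0]
ft_force: [-0.3, 0.3, 0.6]
grip_width: 0.601
t 2.2 tcp [0.5202 0.0093 0.0209] ytool yaw -64.86 z [ 3.e-04 -1.e-04 -1.e+00] f [-0.3  0.3  0.6] g 0.601 q [-0.047 -0.06   1.759 -0.     1.442  1.085]
dp [-0.0002 -0.0014  0.0009] spin -0.0011 alt 3.1405
```

View pics/s1.png

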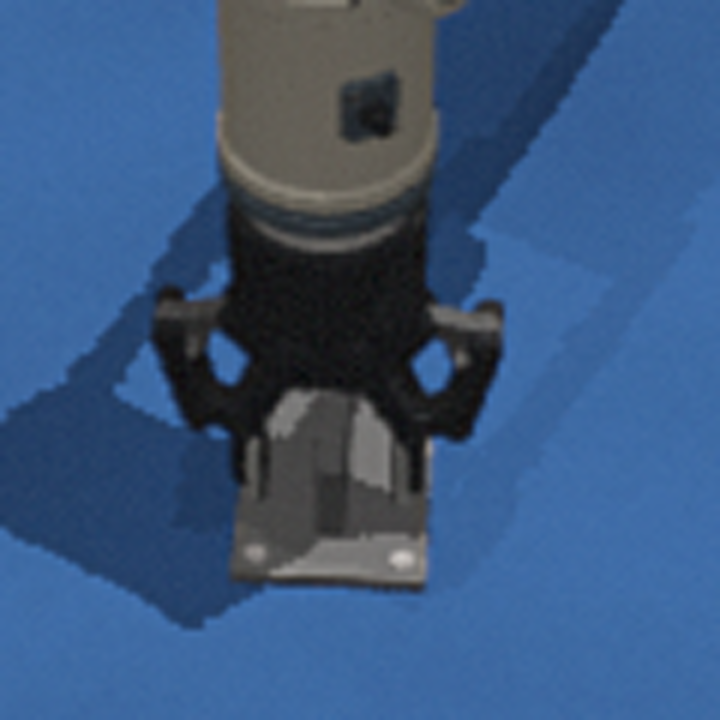

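The rib stands centred between the fingers (fingers at crop 250 and 415, rib at 332). I'll close the grip.

```bash
python3 -m creep '[{"dp":[0,-0.001,0],"spin":0},{"dp":[0,-0.001,0],"spin":0},{"dp":[0,-0.001,0],"spin":0},{"dp":[0,-0.001,0],"spin":0},{"dp":[0,-0.001,0],"spin":0},{"dp":[0,-0.001,0],"spin":0},{"dp":[0,-0.001,0],"spin":0}]' 0 20
python3 -m creep '[{"dp":[0,0,-0.02],"spin":0},{"dp":[0,0,-0.04],"spin":0},{"dp":[0,0,-0.07],"spin":0},{"dp":[0,0,-0.1],"spin":0},{"dp":[0,0,-0.12],"spin":0},{"dp":[0,0,-0.12],"spin":0},{"dp":[0,0,-0.12],"spin":0}]'
python3 - <<'E'
from go import *
snap('top','top2');snap('scene','scene2');crop('top2',180,90,320,230,5,'t2');crop('scene2',180,70,320,210,5,'s2')
go([.5,0,.1],115.2)
E
```

```text
time: 3.0
tool_pos: [0.5203, 0.0109, 0.0213]
tcp_rot: [3.066, 0.685, 0.003]
ft_force: [-0.8, -1.2, 5.4]
grip_width: 0.134
time: 3.7
tool_pos: [0.5193, 0.0109, 0.139]
tcp_rot: [-3.066, -0.685, 0.002]
ft_force: [-0.1, -0.3, -3.3]
grip_width: 0.135
t 3.8 tcp [0.5186 0.0109 0.1377] ytool yaw -64.8 z [-3.9e-03  2.0e-04 -1.0e+00] f [ 0.8  0.4 -2.8] g 0.136 q [-0.045 -0.123  1.608  0.     1.661  1.086]
dp [-0.0214  0.002   0.0378] spin -0.0 alt 3.1416
```

View pics/s2.png

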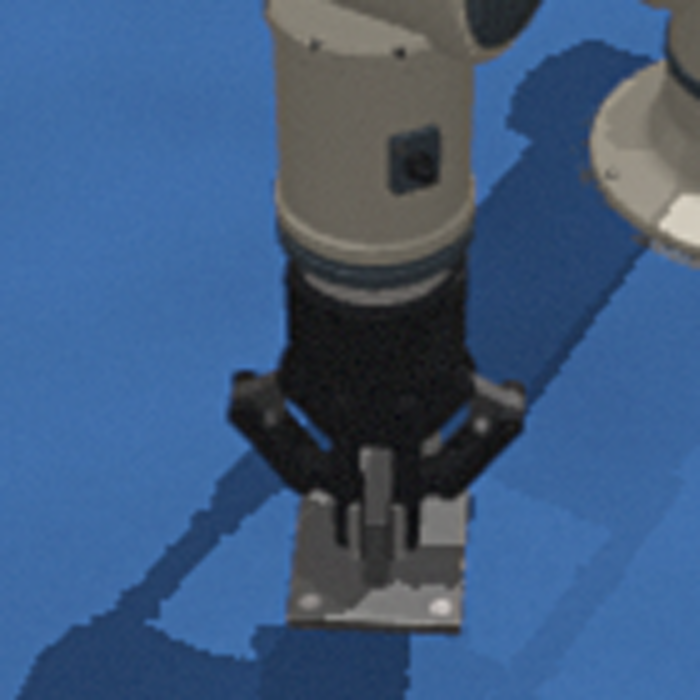

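View pics/t2.png

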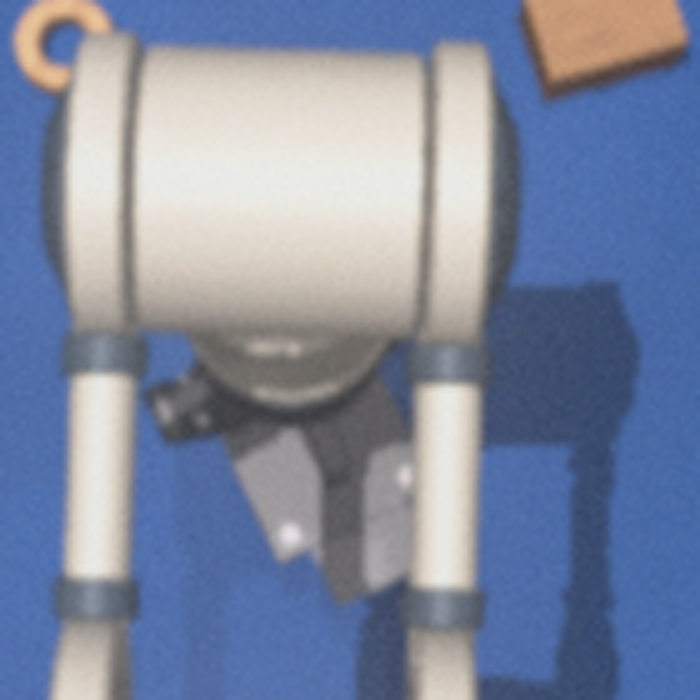

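```bash
cat > tilt.py <<'E'
from go import *
# predict cover points given tool pose, grip (Xg,hg), tilt (tongue down +)
def pts(P,tcp,M,Xg,hg,th):
    # cover frame axes from tool: z tool down; cover y = -/+ tool y ; x cover such that roughly forward
    y=M[:,1]*(1 if M[1,1]>0 else -1); z=-M[:,2]; x=np.cross(y,z)
    g=tcp+z*.019;out=[]
    for X,Y,Z in P:
        a,b=X-Xg,Z-hg
        xx=a*np.cos(th)-b*np.sin(th); zz=a*np.sin(th)+b*np.cos(th)
        out.append(g+x*xx+y*Y+z*zz)
    return np.array(out)
E
python3 - <<'E'
from tilt import *
o=get_obs();M=R.from_rotvec(o['tcp_rot']).as_matrix()
P=np.array([(50,-40,8),(50,40,8),(30,0,8),(30,0,52),(-80,25,5),(-50,40,8)])*.001
s=dict(np.load('pics/scene2.npz'));t=dict(np.load('pics/top2.npz'))
for d in(-5,0,5,10,15,25,35):
    W=pts(P,o['tool_pos'],M,.016,.0403,np.radians(d))
    print(d,[(((proj(s,w)-(180,70)))*5).round().astype(int).tolist() for w in W[:4]],[(((proj(t,w)-(180,90)))*5).round().astype(int).tolist() for w in W[4:]])
E
```

```text
-5 [[281, 616], [457, 623], [371, 584], [370, 525]] [[336, 611], [277, 565]]
0 [[280, 617], [457, 624], [371, 587], [370, 521]] [[334, 607], [275, 562]]
5 [[280, 617], [457, 624], [371, 590], [370, 518]] [[330, 601], [273, 557]]
10 [[279, 616], [457, 623], [370, 592], [371, 514]] [[326, 594], [269, 551]]
15 [[278, 614], [457, 621], [370, 593], [371, 511]] [[321, 587], [266, 544]]
25 [[277, 609], [457, 616], [369, 594], [371, 504]] [[311, 567], [258, 529]]
35 [[276, 600], [457, 607], [369, 593], [371, 497]] [[298, 544], [248, 510]]
```

The cover is held flat (predicted and seen corners match a tilt of about 0°), so pad friction stops it from hanging. The tool can't tilt, so I'll tilt the cover in the pads by rolling its +x end on the outer edge of the housing's ledge.

Run:
```python
from go import *
p=loc((.4905,.2923),16.4,-.125);print(p);go(p+[.115],106.4)
```

```text
[np.float64(0.3705857531824928), np.float64(0.25700731789464043)]
t 3.8 tcp [0.5186 0.0109 0.1377] ytool yaw -64.8 z [-3.9e-03  2.0e-04 -1.0e+00] f [ 0.8  0.4 -2.8] g 0.136 q [-0.045 -0.123  1.608  0.     1.661  1.086]
dp [-0.0291 -0.2856  0.0234] spin 0.1536 alt -2.988
```

```bash
python3 -m creep '[{"dp":[-0.002,-0.02,0],"spin":0.01},{"dp":[-0.006,-0.055,0],"spin":0.03},{"dp":[-0.009,-0.09,0],"spin":0.05},{"dp":[-0.013,-0.125,0],"spin":0.07},{"dp":[-0.016,-0.16,0],"spin":0.09},{"dp":[-0.02,-0.195,0],"spin":0.11},{"dp":[-0.023,-0.23,0],"spin":0.13},{"dp":[-0.027,-0.265,0],"spin":0.15},{"dp":[-0.029,-0.286,0.01],"spin":0.154},{"dp":[-0.029,-0.286,0.023],"spin":0.154},{"dp":[-0.029,-0.286,0.023],"spin":0.154},{"dp":[-0.029,-0.286,0.023],"spin":0.154}]'
python3 - <<'E'
from go import *
p=loc((.4905,.2923),16.4,-.125);go(p+[.09],106.4)
snap('scene','scene3');crop('scene3',290,110,430,250,5,'s3')
E
```

```text
time: 5.0
tool_pos: [0.3714, 0.2563, 0.116]
tcp_rot: [3.108, 0.446, -0.004]
ft_force: [-0.1, -0.6, -2.3]
grip_width: 0.134
t 5.0 tcp [0.3714 0.2563 0.116 ] ytool yaw -73.66 z [-0.002  -0.0018 -1.    ] f [-0.1 -0.6 -2.3] g 0.134 q [ 5.290e-01 -3.090e-01  1.806e+00 -1.000e-03  1.647e+00  1.815e+00]
dp [-0.0006 -0.0009  0.026 ] spin -0.0011 alt 3.1405
```

View pics/s3.png

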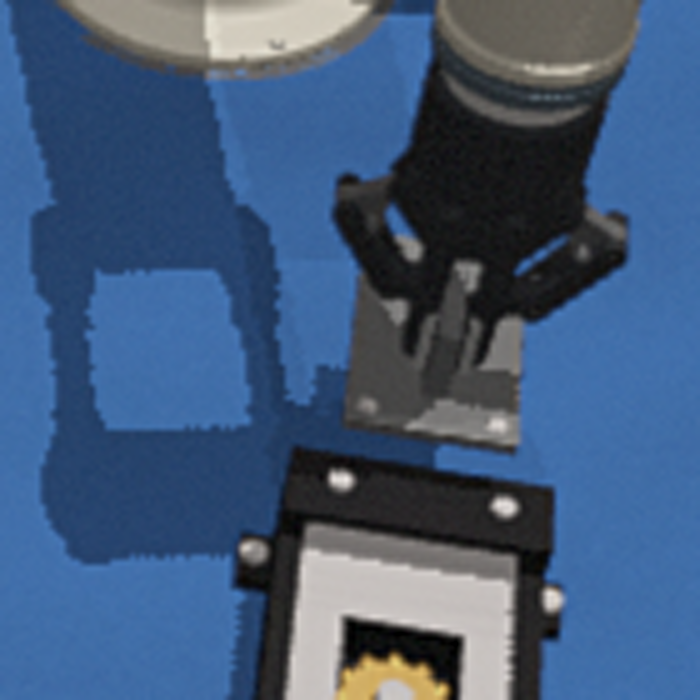

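```bash
python3 -m creep '[{"dp":[0,-0.001,0.015],"spin":0},{"dp":[0,-0.001,0.025],"spin":0},{"dp":[-0.001,-0.001,0.029],"spin":0},{"dp":[-0.004,-0.001,0.031],"spin":0},{"dp":[-0.007,-0.001,0.033],"spin":0},{"dp":[-0.007,-0.001,0.033],"spin":0}]'
python3 -m creep '[{"dp":[-0.003,0,0.003],"spin":0},{"dp":[-0.006,0,0.006],"spin":0},{"dp":[-0.008,0,0.009],"spin":0},{"dp":[-0.008,0,0.009],"spin":0}]'
python3 - <<'E'
from go import *
p=loc((.4905,.2923),16.4,-.140);go(p+[.074],106.4)
snap('scene','scene4');crop('scene4',290,110,430,250,5,'s4')
E
```

```text
time: 5.65
tool_pos: [0.365, 0.2562, 0.0847]
tcp_rot: [-3.109, -0.447, -0.002]
ft_force: [0.7, -0.4, 3.0]
grip_width: 0.139
time: 6.05
tool_pos: [0.3562, 0.2537, 0.0747]
tcp_rot: [3.109, 0.448, -0.002]
ft_force: [-0.2, -2.4, 3.9]
grip_width: 0.135
t 6.05 tcp [0.3562 0.2537 0.0747] ytool yaw -73.62 z [-1.5e-03 -7.0e-04 -1.0e+00] f [-0.2 -2.4  3.9] g 0.135 q [ 0.541 -0.335  1.9    0.     1.578  1.826]
dp [-0.0002  0.0009  0.0007] spin -0.0003 alt 3.1413
```

View pics/s4.png

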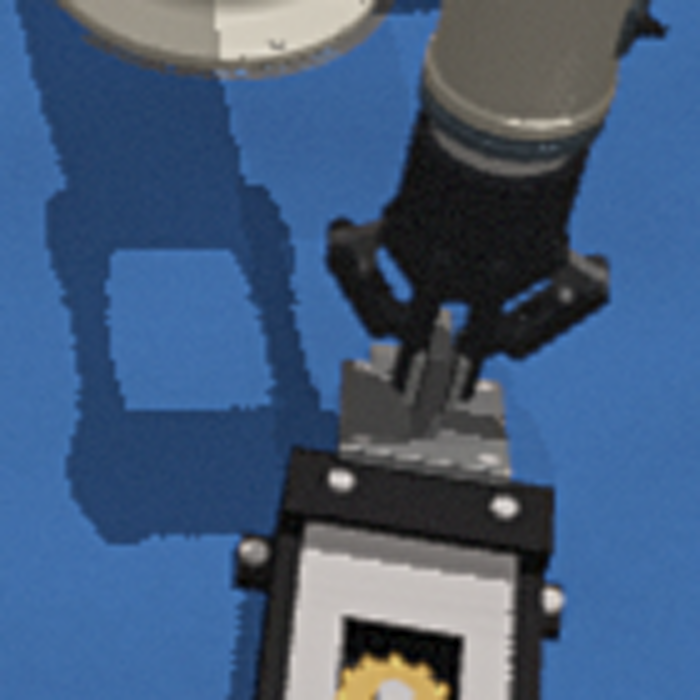

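```bash
python3 - <<'E'
from tilt import *
o=get_obs();M=R.from_rotvec(o['tcp_rot']).as_matrix()
P=np.array([(50,-40,8),(50,40,8),(30,0,8),(30,0,52),(-50,-40,8),(-80,-25,5)])*.001
s=dict(np.load('pics/scene4.npz'))
for d in(0,5,10,15,20,25,30):
    W=pts(P,o['tool_pos'],M,.016,.0403,np.radians(d))
    print(d,[(((proj(s,w)-(290,110)))*5).round().astype(int).tolist() for w in W],W[:,2].round(3))
E
python3 - <<'E'
from h import *
crop('scene4',345,170,405,220,12,'s4b')
E
```

```text
0 [[331, 449], [500, 476], [417, 432], [434, 371], [346, 303], [379, 270]] [0.061 0.061 0.061 0.105 0.062 0.059]
5 [[332, 449], [501, 476], [418, 434], [435, 367], [344, 315], [376, 286]] [0.064 0.064 0.063 0.107 0.056 0.05 ]
10 [[332, 449], [502, 475], [418, 436], [436, 364], [342, 327], [373, 302]] [0.068 0.068 0.064 0.108 0.051 0.042]
15 [[333, 447], [504, 474], [418, 437], [436, 361], [340, 339], [370, 319]] [0.071 0.071 0.066 0.109 0.046 0.035]
20 [[334, 445], [505, 472], [419, 438], [437, 357], [338, 351], [367, 335]] [0.075 0.075 0.068 0.109 0.041 0.028]
25 [[335, 442], [507, 469], [419, 439], [437, 354], [336, 364], [364, 352]] [0.079 0.079 0.07  0.11  0.037 0.021]
30 [[336, 438], [509, 466], [420, 438], [437, 351], [334, 376], [361, 369]] [0.083 0.083 0.073 0.111 0.033 0.015]
```

View pics/s4b.png

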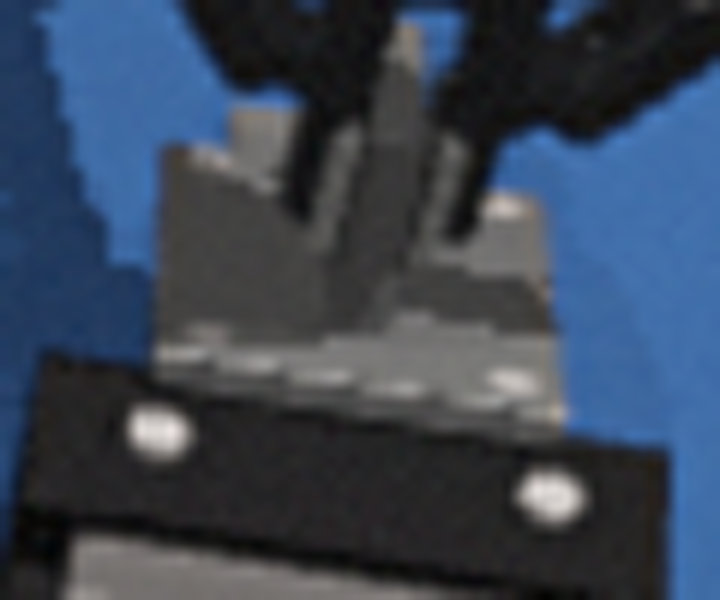

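Back corner at scene (358.6,182.3) and tongue corner at (364.3,179) match a tongue-down tilt of about 24°. Next I lift and carry it over the recess.

```bash
python3 -m creep '[{"dp":[-0.002,0,-0.02],"spin":0},{"dp":[-0.002,0,-0.05],"spin":0},{"dp":[-0.002,0,-0.08],"spin":0},{"dp":[-0.002,0,-0.085],"spin":0},{"dp":[-0.002,0,-0.085],"spin":0}]'
python3 - <<'E'
from go import *
p=loc((.4905,.2923),16.4,.022);print(p);go(p+[.155],106.4)
E
```

```text
time: 6.6
tool_pos: [0.3549, 0.2537, 0.1597]
tcp_rot: [-3.109, -0.448, 0.001]
ft_force: [0.3, 0.0, -3.2]
grip_width: 0.135
[np.float64(0.5116049074398813), np.float64(0.29851151205054327)]
t 6.6 tcp [0.3549 0.2537 0.1597] ytool yaw -73.61 z [-7.e-04  2.e-04 -1.e+00] f [ 0.3  0.  -3.2] g 0.135 q [ 5.420e-01 -3.620e-01  1.770e+00  1.000e-03  1.734e+00  1.827e+00]
dp [0.163  0.0012 0.0046] spin -0.0001 alt 3.1415
```

```bash
python3 -m creep '[{"dp":[0.015,0.001,0],"spin":0},{"dp":[0.045,0.001,0],"spin":0},{"dp":[0.075,0.001,0],"spin":0},{"dp":[0.105,0.001,0],"spin":0},{"dp":[0.135,0.001,0],"spin":0},{"dp":[0.155,0.001,0],"spin":0},{"dp":[0.163,0.001,0.005],"spin":0},{"dp":[0.163,0.001,0.005],"spin":0},{"dp":[0.163,0.001,0.005],"spin":0}]'
python3 - <<'E'
from tilt import *
p=loc((.4905,.2923),16.4,.022);go(p+[.102],106.4)
s=snap('scene','scene5');crop('scene5',320,130,420,270,5,'s5')
t=snap('top','top5');crop('top5',60,90,200,230,5,'t5')
o=get_obs();M=R.from_rotvec(o['tcp_rot']).as_matrix()
P=np.array([(50,-40,8),(50,40,8),(-50,-40,8),(-50,40,8),(-80,-25,5),(-80,25,5)])*.001
for d in(15,20,24,28,32):
    W=pts(P,o['tool_pos'],M,.016,.0403,np.radians(d))
    print(d,[(((proj(s,w)-(320,130)))*5).round().astype(int).tolist() for w in W],[(((proj(t,w)-(60,90)))*5).round().astype(int).tolist() for w in W])
E
```

```text
time: 7.5
tool_pos: [0.5104, 0.2981, 0.1534]
tcp_rot: [3.109, 0.448, -0.005]
ft_force: [-0.2, -0.5, -3.2]
grip_width: 0.136
t 7.5 tcp [0.5104 0.2981 0.1534] ytool yaw -73.61 z [-0.0033 -0.0014 -1.    ] f [-0.2 -0.5 -3.2] g 0.136 q [0.471 0.069 1.392 0.    1.685 1.756]
dp [ 0.0014 -0.0001  0.0514] spin -0.0002 alt 3.1414
15 [[182, 512], [381, 546], [189, 375], [374, 404], [224, 349], [336, 366]] [[310, 300], [136, 351], [381, 510], [210, 562], [371, 580], [265, 613]]
20 [[183, 510], [383, 544], [187, 389], [371, 419], [220, 368], [332, 385]] [[306, 294], [132, 346], [381, 502], [211, 553], [372, 570], [267, 603]]
24 [[184, 508], [385, 542], [185, 401], [369, 430], [218, 383], [330, 401]] [[304, 290], [129, 342], [380, 495], [211, 546], [372, 562], [267, 593]]
28 [[185, 506], [386, 539], [183, 412], [367, 442], [215, 398], [327, 416]] [[301, 286], [126, 339], [380, 487], [211, 539], [372, 552], [268, 584]]
32 [[186, 502], [388, 536], [182, 423], [366, 453], [213, 414], [325, 432]] [[299, 283], [123, 336], [379, 479], [211, 530], [371, 542], [268, 573]]
```

View pics/s5.png

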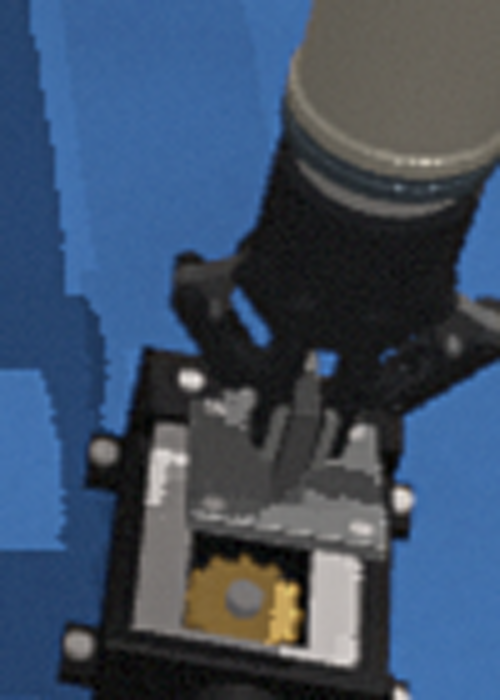

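View pics/t5.png

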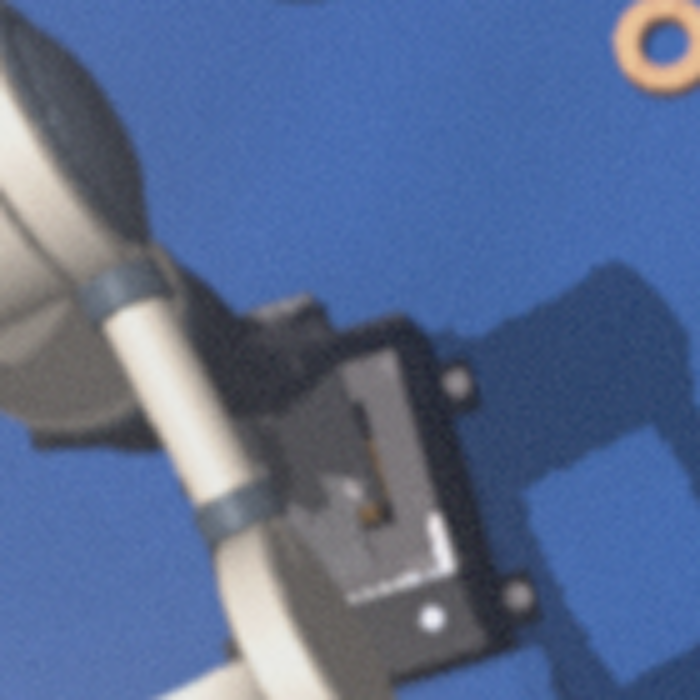

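```bash
python3 -m creep '[{"dp":[0.006,0,0.01],"spin":0},{"dp":[0.006,0,0.025],"spin":0},{"dp":[0.006,0,0.04],"spin":0},{"dp":[0.006,0,0.05],"spin":0},{"dp":[0.006,0,0.052],"spin":0},{"dp":[0.006,0,0.052],"spin":0}]'
python3 - <<'E'
from tilt import *
p=loc((.4905,.2923),16.4,.0);go(p+[.098],106.4)
s=snap('scene','scene6');crop('scene6',335,180,415,280,8,'s6')
t=snap('top','top6');crop('top6',80,140,180,240,7,'t6')
o=get_obs();M=R.from_rotvec(o['tcp_rot']).as_matrix()
P=np.array([(50,-40,8),(50,40,8),(-50,-40,8),(-50,40,8),(-80,-25,5),(-80,25,5)])*.001
for d in(15,20,24,28,32):
    W=pts(P,o['tool_pos'],M,.016,.0403,np.radians(d))
    print(d,[(((proj(s,w)-(335,180)))*8).round().astype(int).tolist() for w in W],[(((proj(t,w)-(80,140)))*7).round().astype(int).tolist() for w in W])
E
```

```text
time: 8.2
tool_pos: [0.5171, 0.3, 0.1024]
tcp_rot: [3.109, 0.447, -0.002]
ft_force: [0.1, 0.5, -2.3]
grip_width: 0.136
t 8.2 tcp [0.5171 0.3    0.1024] ytool yaw -73.62 z [-1.3e-03 -6.0e-04 -1.0e+00] f [ 0.1  0.5 -2.3] g 0.136 q [0.469 0.099 1.45  0.    1.594 1.754]
dp [-0.0276 -0.0001  0.0044] spin -0.0004 alt 3.1412
15 [[139, 556], [447, 610], [153, 334], [438, 381], [207, 290], [381, 318]] [[330, 81], [100, 150], [424, 361], [197, 429], [411, 454], [270, 497]]
20 [[140, 554], [449, 607], [149, 356], [434, 403], [202, 320], [375, 348]] [[326, 74], [95, 143], [424, 350], [198, 418], [412, 441], [272, 484]]
24 [[141, 551], [452, 604], [146, 374], [431, 421], [197, 343], [371, 372]] [[322, 68], [91, 137], [423, 341], [198, 409], [412, 429], [273, 472]]
28 [[143, 547], [454, 601], [143, 391], [428, 439], [193, 367], [367, 396]] [[319, 64], [87, 133], [422, 331], [198, 399], [411, 417], [273, 459]]
32 [[144, 543], [457, 596], [141, 409], [426, 457], [190, 391], [363, 420]] [[316, 60], [83, 129], [421, 320], [198, 388], [410, 403], [273, 445]]
```

View pics/s6.png

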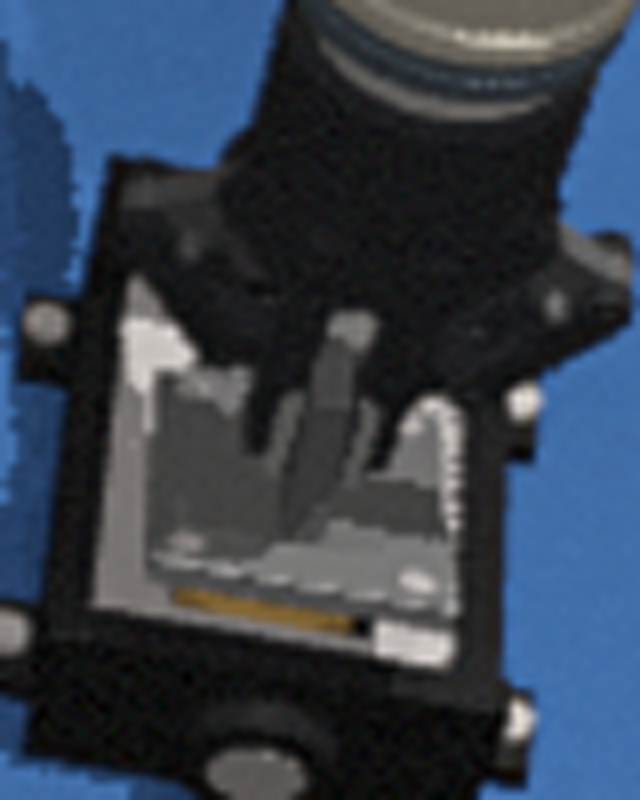

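View pics/t6.png

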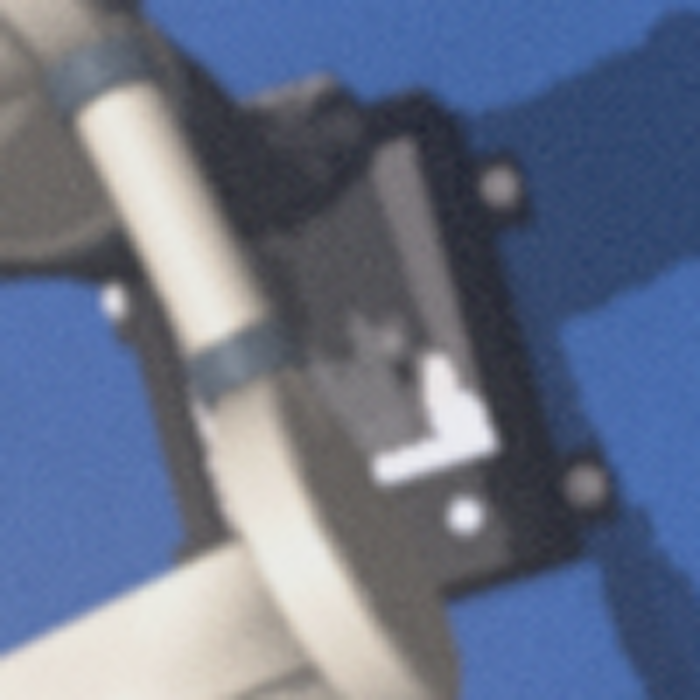

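```bash
python3 -m creep '[{"dp":[-0.003,0,0.004],"spin":0},{"dp":[-0.008,0,0.006],"spin":0},{"dp":[-0.014,0,0.006],"spin":0},{"dp":[-0.02,0,0.006],"spin":0},{"dp":[-0.025,0,0.006],"spin":0},{"dp":[-0.027,0,0.006],"spin":0},{"dp":[-0.027,0,0.006],"spin":0}]'
python3 - <<'E'
from tilt import *
p=loc((.4905,.2923),16.4,.0);go(p+[.098],106.4)
s=snap('scene','scene7');crop('scene7',335,180,415,280,8,'s7')
E
```

```text
time: 9.0
tool_pos: [0.4913, 0.2925, 0.0976]
tcp_rot: [-3.109, -0.448, -0.001]
ft_force: [-0.0, -0.4, -1.8]
grip_width: 0.136
t 9.0 tcp [0.4913 0.2925 0.0976] ytool yaw -73.62 z [ 4.e-04  2.e-04 -1.e+00] f [-0.  -0.4 -1.8] g 0.136 q [0.478 0.03  1.531 0.    1.58  1.762]
dp [-0.0009 -0.     -0.0004] spin -0.0003 alt 3.1413
```

View pics/s7.png

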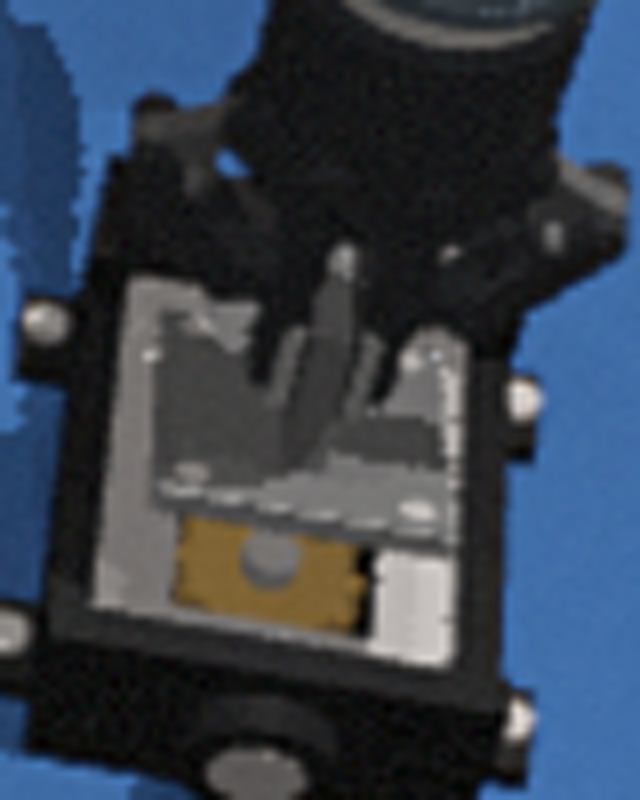

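```bash
python3 -m creep '[{"dp":[-0.002,0,0.003],"spin":0},{"dp":[-0.002,0,0.005],"spin":0},{"dp":[0.001,0,0.008],"spin":0},{"dp":[0.004,0,0.0115],"spin":0},{"dp":[0.006,0,0.0145],"spin":0},{"dp":[0.008,0,0.017],"spin":0},{"dp":[0.008,0,0.017],"spin":0}]'
python3 - <<'E'
from tilt import *
p=loc((.4905,.2923),16.4,.0);go(p+[.098],106.4)
s=snap('scene','scene8');crop('scene8',335,180,415,280,8,'s8')
o=get_obs();M=R.from_rotvec(o['tcp_rot']).as_matrix()
P=np.array([(50,-40,8),(50,40,8),(-50,-40,8),(30,0,52)])*.001
for d in(4,8,12,16,20,24):
    W=pts(P,o['tool_pos'],M,.016,.0403,np.radians(d))
    print(d,[(((proj(s,w)-(335,180)))*8).round().astype(int).tolist() for w in W])
E
```

```text
time: 9.75
tool_pos: [0.4998, 0.2949, 0.0801]
tcp_rot: [-3.109, -0.447, -0.001]
ft_force: [1.4, 0.8, 0.3]
grip_width: 0.138
t 9.75 tcp [0.4998 0.2949 0.0801] ytool yaw -73.63 z [ 6.e-04  3.e-04 -1.e+00] f [1.4 0.8 0.3] g 0.138 q [ 0.475  0.061  1.53  -0.     1.55   1.76 ]
dp [-0.0096 -0.0001 -0.0179] spin -0.0006 alt 3.141
4 [[128, 551], [425, 602], [154, 288], [309, 416]]
8 [[129, 551], [427, 602], [151, 304], [310, 412]]
12 [[130, 551], [428, 602], [148, 321], [310, 407]]
16 [[131, 550], [430, 601], [145, 338], [311, 402]]
20 [[132, 548], [432, 599], [142, 355], [312, 398]]
24 [[134, 545], [435, 597], [139, 372], [312, 393]]
```

View pics/s8.png

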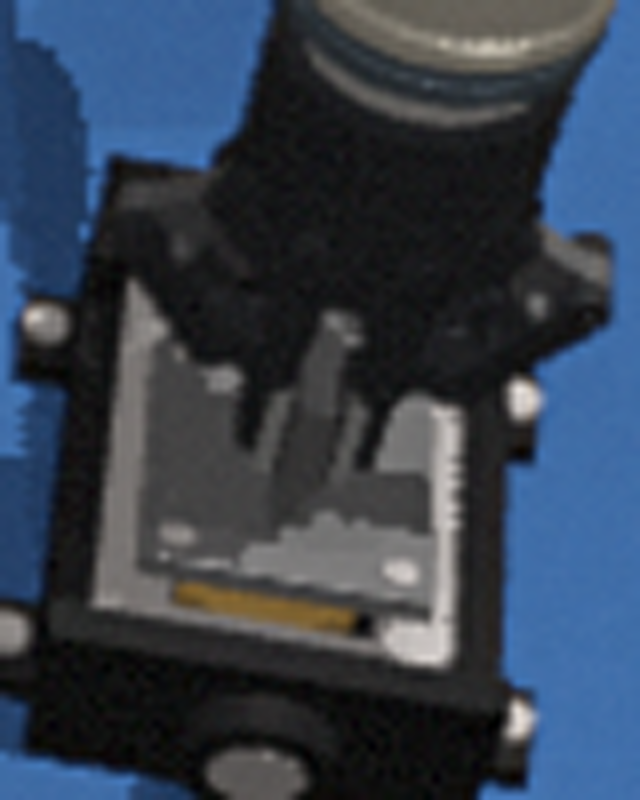

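```bash
python3 -m creep '[{"dp":[0.001,0,0.003],"spin":0},{"dp":[0.003,0,0.006],"spin":0},{"dp":[0.005,0,0.009],"spin":0},{"dp":[0.006,0,0.012],"spin":0},{"dp":[0.007,0,0.0155],"spin":0},{"dp":[0.007,0,0.018],"spin":0},{"dp":[0.007,0,0.018],"spin":0}]'
python3 - <<'E'
from tilt import *
p=loc((.4905,.2923),16.4,.0);go(p+[.098],106.4)
s=snap('scene','scene9');crop('scene9',335,180,415,280,8,'s9')
o=get_obs();M=R.from_rotvec(o['tcp_rot']).as_matrix()
P=np.array([(50,-40,8),(50,40,8),(-50,-40,8),(30,0,52)])*.001
for d in(0,4,8,12):
    W=pts(P,o['tool_pos'],M,.016,.0403,np.radians(d))
    print(d,[(((proj(s,w)-(335,180)))*8).round().astype(int).tolist() for w in W])
E
```

```text
time: 10.5
tool_pos: [0.5056, 0.2966, 0.0616]
tcp_rot: [3.109, 0.447, -0.002]
ft_force: [2.8, 1.0, 1.4]
grip_width: 0.136
t 10.5 tcp [0.5056 0.2966 0.0616] ytool yaw -73.63 z [-1.e-03 -4.e-04 -1.e+00] f [2.8 1.  1.4] g 0.136 q [0.472 0.089 1.535 0.    1.519 1.758]
dp [-0.0158 -0.0001 -0.0364] spin -0.0005 alt 3.1411
0 [[116, 605], [408, 656], [145, 327], [294, 480]]
4 [[117, 607], [410, 658], [142, 343], [295, 475]]
8 [[117, 607], [412, 659], [139, 359], [296, 471]]
12 [[118, 607], [413, 659], [136, 375], [296, 466]]
```

View pics/s9.png

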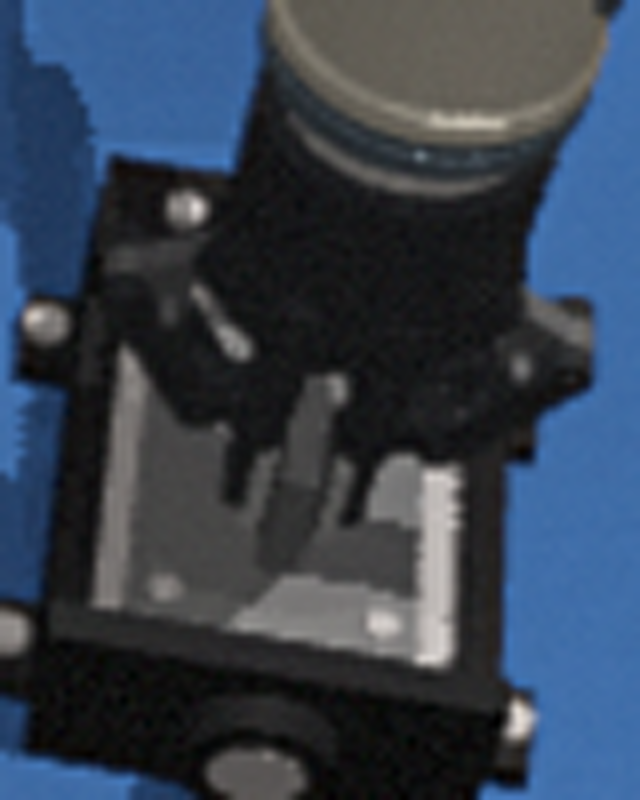

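```bash
python3 -m creep '[{"dp":[0,0,0.001],"spin":0},{"dp":[0,0,0.002],"spin":0},{"dp":[0,0,0.0025],"spin":0},{"dp":[0,0,0.0025],"spin":0}]'
python3 - <<'E'
from tilt import *
go([.5,.29,.098],106.4)
E
```

```text
time: 10.95
tool_pos: [0.5061, 0.2968, 0.06]
tcp_rot: [-3.11, -0.447, -0.001]
ft_force: [2.8, 1.2, 2.3]
grip_width: 0.134
t 10.95 tcp [0.5061 0.2968 0.06  ] ytool yaw -73.62 z [ 5.e-04  1.e-04 -1.e+00] f [2.8 1.2 2.3] g 0.134 q [ 0.472  0.089  1.537 -0.     1.515  1.757]
dp [-0.0078  0.0048 -0.038 ] spin -0.0004 alt 3.1412
```

```bash
python3 -m creep '[{"dp":[0,0,0.001],"spin":0},{"dp":[0,0,0.002],"spin":0},{"dp":[0,0,0.003],"spin":0},{"dp":[0,0,0.003],"spin":0}]'
python3 - <<'E'
from tilt import *
go([.5,.29,.098],106.4)
snap('scene','scene10');crop('scene10',335,180,415,280,8,'s10')
E
```

```text
time: 11.35
tool_pos: [0.5062, 0.2968, 0.0597]
tcp_rot: [-3.109, -0.447, -0.003]
ft_force: [-2.6, -2.6, 14.8]
grip_width: 0.134
t 11.35 tcp [0.5062 0.2968 0.0597] ytool yaw -73.62 z [ 1.5e-03  6.0e-04 -1.0e+00] f [-2.6 -2.6 14.8] g 0.134 q [ 0.473  0.089  1.538 -0.     1.513  1.757]
dp [-0.0078  0.0048 -0.0383] spin -0.0003 alt 3.1412
```

View pics/s10.png

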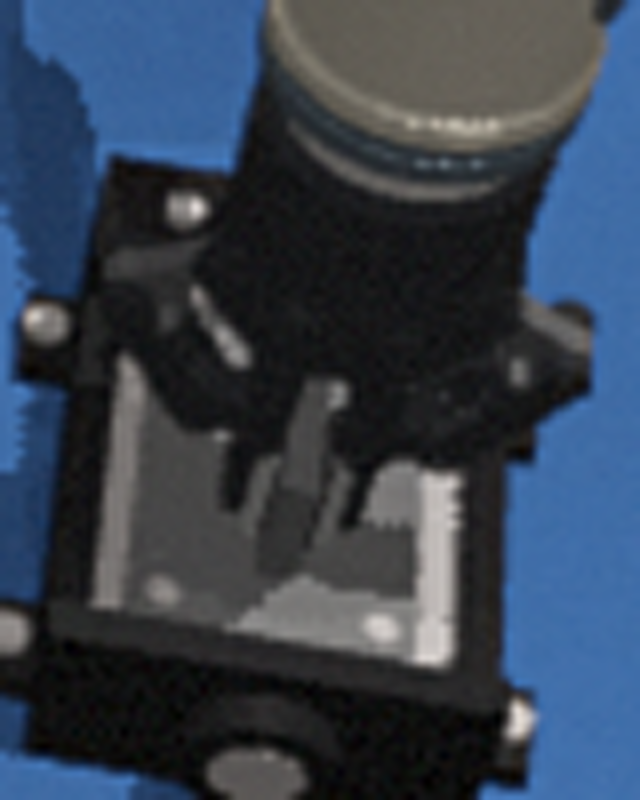

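Firm contact: 0.3 mm of travel raised the force by 12 N, so the cover is down flat. I'll relieve the push, let go and retreat.

```bash
python3 -m creep '[{"dp":[0,0,-0.002],"spin":0},{"dp":[0,0,-0.003],"spin":0},{"dp":[0,0,-0.003],"spin":0}]'
python3 -m creep '[{"dp":[0,0,0],"spin":0},{"dp":[0,0,0],"spin":0},{"dp":[0,0,0],"spin":0},{"dp":[0,0,0],"spin":0},{"dp":[0,0,0],"spin":0}]' 0.5
python3 -m creep '[{"dp":[0,0,-0.015],"spin":0},{"dp":[0,0,-0.045],"spin":0},{"dp":[0,0,-0.09],"spin":0},{"dp":[0,0,-0.13],"spin":0},{"dp":[-0.03,0.04,-0.16],"spin":0},{"dp":[-0.05,0.08,-0.16],"spin":0},{"dp":[-0.07,0.12,-0.16],"spin":0},{"dp":[-0.08,0.16,-0.16],"spin":0},{"dp":[-0.08,0.2,-0.16],"spin":0},{"dp":[-0.08,0.24,-0.16],"spin":0},{"dp":[-0.08,0.24,-0.16],"spin":0},{"dp":[-0.08,0.24,-0.16],"spin":0}]'
python3 - <<'E'
from h import *
snap('scene','scene11');crop('scene11',335,180,415,280,8,'s11')
snap('top','top11');crop('top11',80,140,180,240,7,'t11')
E
```

```text
time: 11.7
tool_pos: [0.5057, 0.2967, 0.0597]
tcp_rot: [3.109, 0.447, -0.001]
ft_force: [0.3, -0.1, 4.3]
grip_width: 0.133
time: 12.2
tool_pos: [0.5058, 0.2967, 0.0595]
tcp_rot: [3.109, 0.447, -0.001]
ft_force: [0.4, 0.3, -0.4]
grip_width: 0.496
time: 13.4
tool_pos: [0.4969, 0.0434, 0.2209]
tcp_rot: [-3.11, -0.444, -0.002]
ft_force: [-0.0, 0.3, 0.0]
grip_width: 0.504
```

View pics/s11.png

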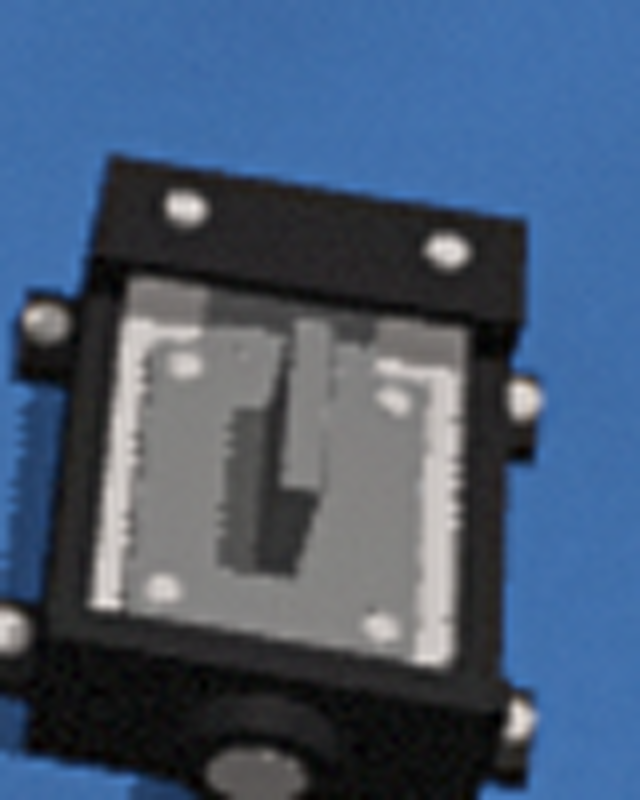

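View pics/t11.png

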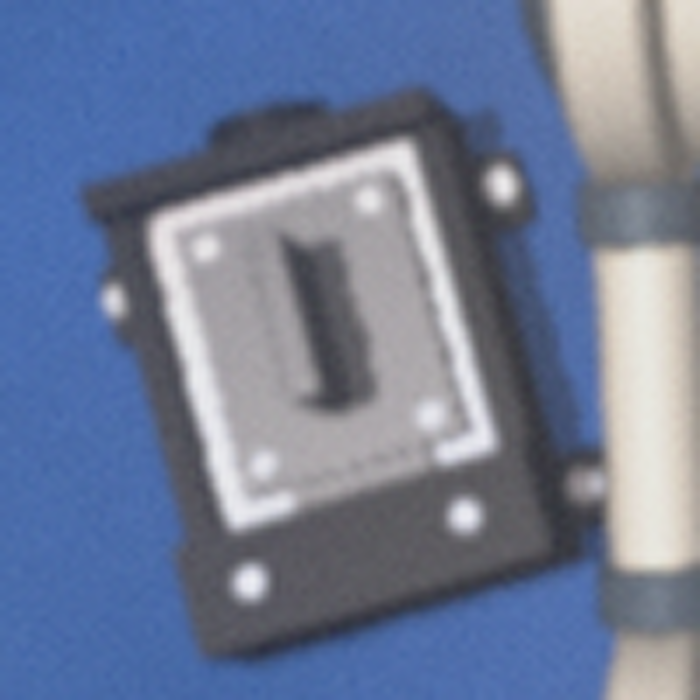

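View pics/scene11.png

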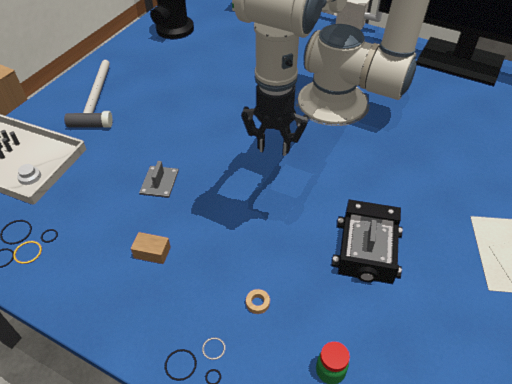

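The cover lies flat and square in the recess with its tongue running under the ledge (seat rim even all round, rib at scene (372,235)). The plain cover is still at (158,180), and the arm is clear of everything. I'm handing in.

```bash
python3 -c "
from bench import *
print(get_obs()['time'],get_obs()['ft_force'].round(1));print(close_job())"
```

```text
13.5 [0.5 0.1 0.5]
the job is handed in; nothing more can be done
None
```

The gear housing is closed: the tongued cover lies flat in the recess with its tongue under the ledge. I handed the job in at 13.5 s of the 40 s allowed.

**How it went:**
- **Lift:** I gripped the rib of the tongued cover 16 mm off its centre and lifted it.
- **Tilt:** The grip's friction kept the cover flat and the tool itself cannot tilt. I rolled the cover's far end on the outer top edge of the housing's ledge, which tilted it tongue down by about 21–24°.
- **Hook and close:** I slid the tongue under the ledge, swung the cover down while still holding it, released it and moved the arm clear.

**Last checks:**
- **Seated:** Before release, pressing down met firm contact at about 15 N. The tool's height there was within 2 mm of that expected for a flat cover.
- **Pictures after release:** They show the cover square and centred in the recess, its tongue under the ledge. The plain cover is where it was, and the robot touches nothing.
- **Disagreement:** The two cameras differed by about 3–4 mm in y. I used values in between, well within the ±10 mm of play, and no other check failed.

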